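# Feed the damper rack past the drop gate

### The arm

A 6-joint arm with a two-finger parallel gripper is mounted at the origin on the work surface. World frame = base frame: x ahead of the robot, y to its left, z up, the work surface at z = 0. Lengths are in m, angles in rad, forces in N, time in s.
With the tool pointing down it reaches from about 0.375 to 0.975 m from the base axis. Payload 3.8 kg.
Tool frame: the origin (TCP) lies at the very end of the fingers, on their centre line; the grasp point (between the pads) lies 19 mm behind it; z points along the fingers, y is the direction in which the jaws open and shut (so a half turn about z gives the same grasp; the last joint's range is limited). The gripper opens to 85 mm and grips with 20 to 120 N. Pads are 22 mm wide; open, the fingers measure 114 mm over their backs; the gripper's body (76 mm by 85 mm) begins 54 mm behind the grasp point. The pads swing forward as they close: fully open they stand 13 mm farther back than shut.
Start: joints at [1.179, 0.264, 1.604, -0, 1.274, -0.037], TCP at [0.234, 0.633, 0.231] pointing down, gripper open.
Joint ranges: [-2.63, 2.63], [-0.94, 2.18], [0.31, 2.57], [-1.31, 4.45], [0, 2.66], [-2.55, 2.55]. Speed limits (rad/s): [2.57, 2.57, 3.14, 3.14, 3.14, 3.14].

### API

Orientations are given as a rotation vector (axis times angle).
In Python, from workcell import bot, viewer, finish_job gives the robot as it stands.
- The arm moves only by the tool servo_tool, never from a script. Its argument "plan" is a list that holds one entry, the list of rows, each a list of 6 numbers: the shift along the tool's x, y, z in cm, then the turn, a rotation vector about the tool's x, y, z in degrees. A call has 1 to 20 rows; each row is the pose to reach, as a shift and turn from the pose measured when the call began, along the tool's axes at that moment; what a row does not reach only later rows make up. A row lasts 1/12 s, in which the tool goes at most 41.7 mm and 7.16 degrees, less where a joint would pass 70% of its speed; a pose out of reach is approached as far as the arm can. A call with a gripper value outside its range is refused whole. "claw" is the finger opening in cm, from 0 to 8.54, set as the call begins (left out, the last holds). The fingers move at their own pace and stop on an object; "grip_force" is the grip in N (left out, the last holds). Time passes only in rows, so rows that repeat a pose let the fingers close. It gives the time, the measured TCP pose, the force and the opening at its end, in the units of the state.
- bot.read_state(): the state, without advancing time (a new reading comes with each control period).
- viewer.read_camera(name): name is "scene" or "top"; returns a dict with "color" (384x512x3 uint8, red, green, blue), "fx", "fy", "cx", "cy" (pixels), "eye" and "rotation" of the camera in the world. Camera axes: x right, y down, z forward; pixel columns grow to the right and rows downward; lengths in m; the calibration is good to about 2 mm. A picture is of the moment at which its call begins. There is no depth.
- finish_job(): hands the job in, once; it reports no verdict.
The state is a dict: "time": time; "q": joint angles; "joint_vel": joint speeds; "joint_torque": joint torques, N m; "tool_pos": TCP position; "tcp_rot": TCP orientation; "wrist_force": force on the tool from outside, world axes, zero at the start; "torque": the same for the moment, N m; "width": opening from 0.0 (shut) to 1.0 (fully open).
Only numpy, scipy, OpenCV 4.12 (cv2) and the standard library are available. Lean on these libraries where they do the work, as an engineer would, in place of code of your own. Each camera call takes 0.05 s, during which the arm holds its last target.

### The job

Gently push the rack of dampers along the chute until it rests against the stop at the chute's far end, keeping the sprung gate pressed down out of the way with one fingertip on the long rail beside the chute for as long as the rack is crossing it. Then let the gate spring fully up again behind the rack and move clear. Push only: never lift or tip the rack, and leave the other things on the table where they are.

Things in the scene. Friction and masses are not known exactly. Their poses are not given: they have to be found in the camera images.
- chute: Fixed aluminium chute, a raised channel. Origin on the table under the gate, mid-width; z up. The rack travels along the chute's own +y. Channel floor 45 mm above the table, from y = -230 mm (open entry) to +125 mm (end stop). Inside width 80 mm (x -40 to +40); side walls 6 mm thick, 22 mm higher than the floor. The press rail runs along its -x side, outside the wall.
- rack: Loose black damper rack, about 0.3 kg, 75 mm (x) by 80 mm (y, along the chute) by 28 mm high, with four small upright dampers on top reaching 48 mm above its underside. Origin: centre of its underside. It stands on the channel floor before the gate. When home against the end stop its origin is at y = +85 mm in the chute's frame.
- stop (a point): Middle of the end stop's face at the height of the channel floor (chute y = +125 mm, 45 mm above the table); the stop's top is 75 mm above the table.
- rail: The gate in one piece with its press rail. Origin on the hinge line, which runs along the chute's y, at chute x = +55 mm, y = 0, 40 mm above the table; axes as the chute's when the gate is up. The gate bar, steel, 8 mm thick, crosses the channel from here at chute y = 0; its other end carries the rail.
- gate (a joint): Angle of the sprung drop gate, rad. 0: up, the bar slopes up across the channel and blocks the rack. Pressing the rail down increases it: from 0.27 on the bar lies below the channel floor and the rack can slide over it; 0.38 is the lower end of travel. A spring returns it to 0 when let go; pressing takes about 2.5 N at first, 5 to 6 N when down.
- rail_top (a point): Flat steel press rail on the gate, 48 mm wide (x), 290 mm long (chute y -220 to +70 mm), 8 mm thick. This point: centre of its top face, at chute y -75 mm and chute x about -63 mm (up) to -75 mm (down). That point is 98 mm above the table at gate 0 (tilted 0.30 rad, outer edge higher), 61 mm at 0.30 (level), 51 mm at 0.38. It may be pressed anywhere along it, and a fingertip can slide along it.
- oil: Bystander: small damper oil bottle, 32 mm across, 75 mm tall, upright beyond the chute. Origin: centre of its underside.
- wheel: Bystander: spare model car wheel lying flat, 62 mm across, 26 mm high, beyond the chute. Origin: centre of its underside.
- battery: Bystander: grey battery pack 47 x 96 x 25 mm, past the chute's end. Origin: centre of its underside.
- driver: Bystander: screwdriver lying on the robot's side of the chute. Origin: centre of its underside.
- motor: Bystander: small electric motor standing on end, 36 mm across, 64 mm tall. Origin: centre of its underside.
- can: Bystander: spray can, 52 mm across, 150 mm tall. Origin: centre of its underside.

How it is judged:
On the way, in this order (a step that is already met when the one before it is completed fails the run):
1. the gate is pressed down by a finger on the rail while the rack is still before it (value of joint gate above 0.26 rad and y of rack in the frame of chute below -0.046 m and contact force between the fingers and rail above 0.5 N), for 0.2 s.
2. the rack is half-way over the gate, which a finger holds down (value of joint gate above 0.24 rad and y of rack in the frame of chute above 0 m and contact force between the fingers and rail above 0.5 N), for 0.05 s.
At the end, for the whole second after the job is handed in: The rack stands flat in the channel within 8 mm of the end stop, at rest, and the gate has sprung fully up behind it (joint below 0.03) (y of rack in the frame of chute above 0.077 m and z of rack in the frame of chute between 0.041 and 0.049 m and angle between rack's own z axis and vertical below 0.06 rad and x of rack in the frame of chute between -0.008 and 0.008 m and value of joint gate below 0.03 rad and linear speed of rack below 0.01 m/s); the robot touches nothing.
It fails at once if the rack is lifted off the channel floor by more than 10 mm (z of rack in the frame of chute above 0.055 m).
It fails at once if the rack is tipped by more than about 9 degrees (angle between rack's own z axis and vertical above 0.15 rad).
It fails at once if the gate is let up while the rack is over it (y of rack in the frame of chute between -0.038 and 0.038 m and value of joint gate below 0.22 rad).
It fails at once if the rack is pushed or squeezed with more than 40 N (contact force between the fingers and rack above 40 N).
It fails at once if another thing on the table is moved by more than 30 mm (distance of any of oil, wheel, battery, driver, motor, can from where it was at the start of the episode above 0.03 m).
It also fails if it takes over 42 s, if anything falls off the work surface, if the arm or the gripper's body presses on something with over 40 N, if the wrist force passes 120 N, or if a joint passes its speed limit or range.

## Working session

There is one attempt and no reset: what is moved stays moved. The work goes in short steps, Python scripts to look and compute and a tool call to move; the robot and the scene stay as the last step left them, time stands still between calls to the robot, and variables do not carry over. Pictures are saved under pics/ and viewed, and the job is handed in when it is done.

Besides the shell and the picture viewer there is one more tool, called after "Call:" in YAML: its name, and indented under it one key for each argument. servo_tool: Moves the arm, as the interface text tells. Its arguments: {"type":"object","properties":{"plan":{"type":"array"},"claw":{"type":"number"},"grip_force":{"type":"number"}},"required":["plan"]}

```bash
ls; mkdir -p pics; python3 - <<'E'
from workcell import bot, viewer
import cv2
for n in("scene","top"):
    c=viewer.read_camera(n); cv2.imwrite(f"pics/{n}0.png",c["color"][:,:,::-1]); print(n,c["fx"],c["cx"],c["cy"],c["eye"],c["rotation"])
print(bot.read_state())
E
```

```text
pics
scene 443.8034692443093 254.25218830090571 191.53070549485025 [ 1.42218798 -0.32094691  0.93011568] [-1.96388227 -1.37079996  0.63329033]
top 415.5989080579168 253.6408882123028 192.21914050867758 [ 0.44233511 -0.04121716  1.38223614] [-2.15506707  2.1708951  -0.0861241 ]
{'time': 0.1, 'q': array([ 1.17909138e+00,  2.64722802e-01,  1.60525368e+00,  1.03867612e-05,
        1.27368369e+00, -3.69049872e-02]), 'joint_vel': array([ 1.10456513e-03, -1.07952535e-03, -4.71080016e-03,  5.37402158e-05,
       -1.27828032e-04,  2.79987989e-03]), 'joint_torque': array([ 1.18639086e-04, -5.16703606e+01, -3.68588090e+01, -9.52869937e-05,
        6.26304274e-03,  6.77543088e-07]), 'tool_pos': array([0.23424547, 0.63234503, 0.23004743]), 'tcp_rot': array([-0.55432499, -3.09184326,  0.00316958]), 'wrist_force': array([-0.00297546,  0.72084544,  0.32586864]), 'torque': array([-0.05868861, -0.02519083, -0.01022566]), 'width': 0.9989058527787341}
```

View pics/scene0.png

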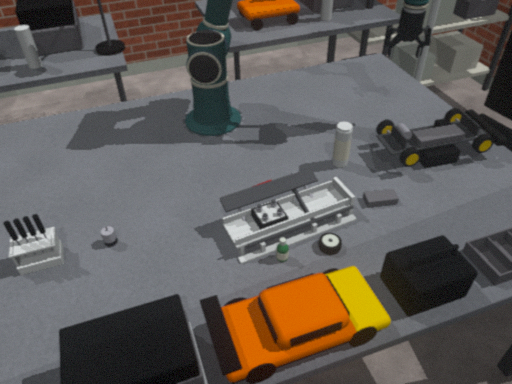

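View pics/top0.png

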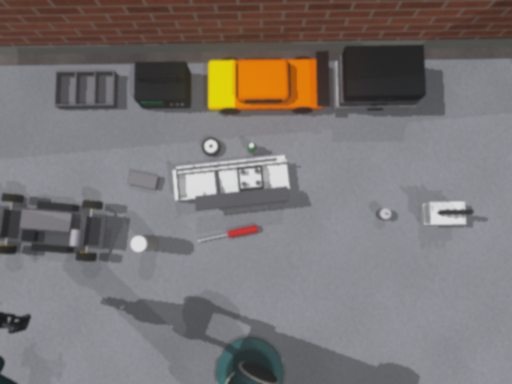

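```bash
python3 - <<'E'
import cv2
a=cv2.imread("pics/top0.png")[140:220,155:310]; cv2.imwrite("pics/t0z.png",cv2.resize(a,None,fx=5,fy=5,interpolation=cv2.INTER_CUBIC))
a=cv2.imread("pics/scene0.png")[165:265,210:365]; cv2.imwrite("pics/s0z.png",cv2.resize(a,None,fx=5,fy=5,interpolation=cv2.INTER_CUBIC))
E
```

```text
(no output)
```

View pics/t0z.png

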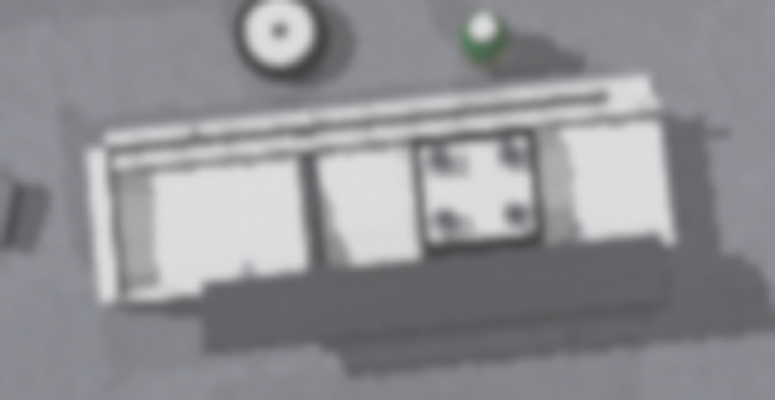

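View pics/s0z.png

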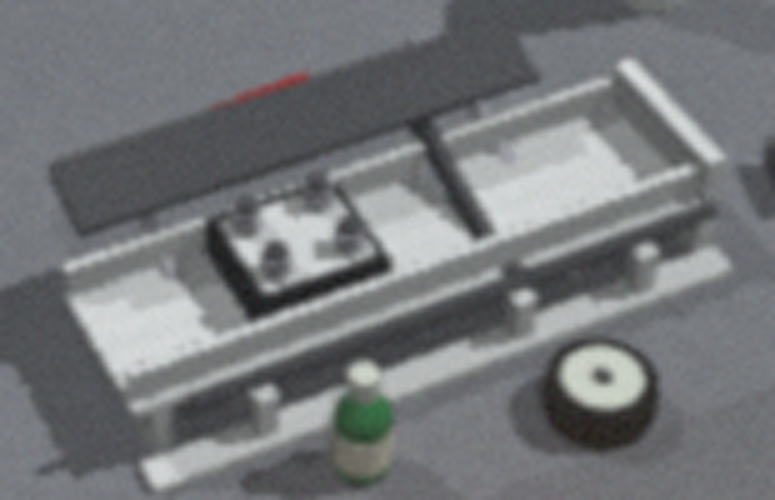

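```bash
cat > h.py <<'E'
import numpy as np, cv2
from scipy.spatial.transform import Rotation as R
from scipy.optimize import least_squares
def cam(c,uv,z):
    M=R.from_rotvec(c["rotation"]).as_matrix() if np.size(c["rotation"])==3 else np.array(c["rotation"])
    d=M@np.array([(uv[0]-c["cx"])/c["fx"],(uv[1]-c["cy"])/c["fy"],1]); e=np.array(c["eye"])
    return e+d*(z-e[2])/d[2]
T0=lambda X,Y:((X+.5)/5-.5+155,(Y+.5)/5-.5+140)
S0=lambda X,Y:((X+.5)/5-.5+210,(Y+.5)/5-.5+165)
E
python3 - <<'E'
from h import *
from workcell import viewer
c={n:viewer.read_camera(n) for n in("top","scene")}
P=[("top",T0(203,287),(-.040,.07,.091)),("top",T0(207,352),(-.086,.07,.105)),("top",T0(668,240),(-.040,-.22,.091)),("top",T0(668,303),(-.086,-.22,.105)),
("scene",S0(50,165),(-.086,-.22,.105)),("scene",S0(82,233),(-.040,-.22,.091)),("scene",S0(517,30),(-.086,.07,.105)),("scene",S0(540,78),(-.040,.07,.091))]
W=np.array([cam(c[n],uv,p[2])[:2] for n,uv,p in P]);L=np.array([p[2][:2] if 0 else p[2] for p in P])[:,:2]
def f(t,s=slice(None)):
    C,S=np.cos(t[2]),np.sin(t[2]); return (np.c_[C*L[s,0]-S*L[s,1]+t[0],S*L[s,0]+C*L[s,1]+t[1]]-W[s]).ravel()
for s in (slice(0,4),slice(4,8),slice(None)):
    r=least_squares(f,[.5,0,0],args=(s,)); print(r.x.round(4)); print((1000*r.fun.reshape(-1,2)).round(1).tolist())
t=r.x;C,S=np.cos(t[2]),np.sin(t[2])
inv=lambda w:(np.array([[C,S],[-S,C]])@(w[:2]-t[:2])*1000).round(1)
for nm,n,uv,z in [("rackFL","top",T0(413,143),.073),("rackBL","top",T0(537,130),.073),("rackback-nearrail","top",T0(543,243),.073),
 ("rack s","scene",S0(383,268),.073),("rack s back far","scene",S0(250,310),.073),("rack s back","scene",S0(212,237),.073),("rack s fr","scene",S0(335,178),.073),
 ("stop","top",T0(87,148),.075),("stop","top",T0(100,302),.075),("stop","scene",S0(722,158),.075),("stop","scene",S0(625,62),.075),
 ("gate","top",T0(309,150),.05),("entry far","top",T0(662,118),.067),
 ("motor","top",(386,214),.064),("oil","top",(252,146),.075),("driverL","top",(200,240),.01),("driverR","top",(257,229),.01),("can","top",(139,244),.15)]:
    w=cam(c[n],uv,z); print(nm,n,w.round(4),inv(w))
E
```

```text
[0.6038 0.0986 0.0945]
[[2.3, 0.2], [-2.0, 0.9], [2.5, 2.3], [-2.8, -3.5]]
[0.6147 0.0969 0.0723]
[[-1.2, -1.1], [1.5, -2.0], [-8.5, 0.8], [8.2, 2.3]]
[0.6092 0.0978 0.0835]
[[8.5, -0.1], [4.1, 1.1], [5.5, 1.8], [0.2, -3.6], [-4.2, -1.0], [-1.4, -1.4], [-14.7, 0.6], [2.0, 2.6]]
rackFL top [0.6477 0.0336 0.073 ] [ 32.9 -67.1]
rackBL top [ 0.6553 -0.0455  0.073 ] [  34.  -146.6]
rackback-nearrail top [ 0.5829 -0.0487  0.073 ] [ -38.5 -143.7]
rack s scene [0.6549 0.025  0.073 ] [ 39.4 -76.3]
rack s back far scene [ 0.6586 -0.0527  0.073 ] [  36.7 -154. ]
rack s back scene [ 0.5997 -0.0533  0.073 ] [ -22.1 -149.7]
rack s fr scene [0.5799 0.0271 0.073 ] [-35.1 -67.9]
stop top [0.646  0.2416 0.075 ] [ 48.7 140.3]
stop top [0.5474 0.2321 0.075 ] [-50.4 139. ]
stop scene [0.6445 0.2362 0.075 ] [ 46.6 135. ]
stop scene [0.55  0.224 0.075] [-48.5 130.7]
gate top [0.6473 0.1025 0.05  ] [38.3  1.5]
entry far top [ 0.6633 -0.1255  0.067 ] [  35.2 -227. ]
motor top [ 0.4988 -0.4351  0.064 ] [-154.5 -521.8]
oil top [ 0.7186 -0.014   0.075 ] [  99.7 -120.5]
driverL top [0.42   0.1603 0.01  ] [-183.3   78.1]
driverR top [ 0.4548 -0.0275  0.01  ] [-164.3 -111.9]
can top [0.4117 0.3206 0.15  ] [-178.3  238.5]
```

```bash
python3 - <<'E'
import cv2,numpy as np
a=cv2.imread("pics/top0.png")
for i,(x0,x1) in enumerate([(170,235),(230,295)]):
    z=cv2.resize(a[150:212,x0:x1],None,fx=12,fy=9.6,interpolation=cv2.INTER_CUBIC)
    z=cv2.resize(a[150:200,x0:x1],None,fx=12,fy=12,interpolation=cv2.INTER_CUBIC)
    for k in range(0,x1-x0,10): cv2.putText(z,str(x0+k),(k*12,10),0,.35,(0,0,255)); cv2.line(z,(k*12+6,0),(k*12+6,599),(0,0,255),1)
    for k in range(0,50,5): cv2.putText(z,str(150+k),(0,k*12+6),0,.35,(255,0,0)); cv2.line(z,(0,k*12+6),(799,k*12+6),(255,160,0),1)
    cv2.imwrite(f"pics/tz{i}.png",z)
E
```

```text
(no output)
```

View pics/tz0.png

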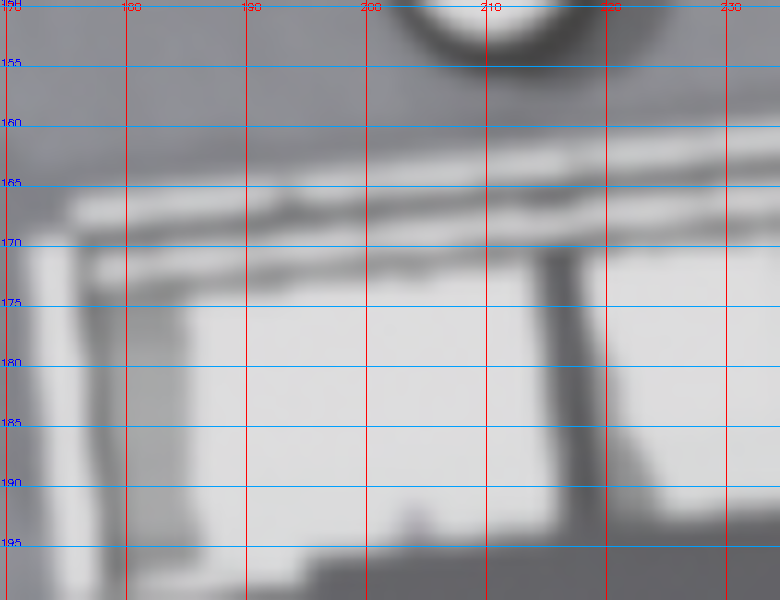

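View pics/tz1.png

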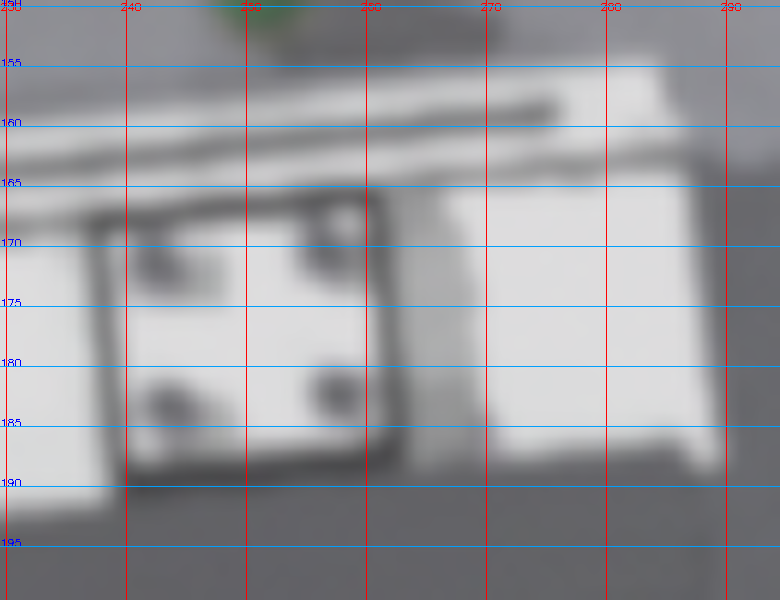

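```bash
python3 - <<'E'
from h import *
from workcell import viewer
c=viewer.read_camera("top")
w=lambda u,v,z:cam(c,(u,v),z)[:2]
# constraints: (u,v,z,axis,value)
K=[(190,171,.067,0,.043),(230,166.8,.067,0,.043),(280,161.9,.067,0,.043),
(176.3,175,.075,1,.125),(178.3,195,.075,1,.125),(286.7,165,.045,1,-.23),(288.7,185,.045,1,-.23),
(216.8,175,.050,1,0),(218.5,190,.062,1,0)]
# rail corners, centre line
K+=[(*T0(203,319),.098,1,.07),(*T0(668,271),.098,1,-.22),(*T0(300,310),.098,0,-.063),(*T0(600,279.5),.098,0,-.063)]
def loc(t,p):
    C,S=np.cos(t[2]),np.sin(t[2]); return np.array([[C,S],[-S,C]])@(p-t[:2])
f=lambda t:[loc(t,w(*k[:3]))[k[3]]-k[4] for k in K]
r=least_squares(f,[.6,.1,.09],loss='soft_l1',f_scale=.003); print(r.x); print((1000*np.array(f(r.x))).round(1))
for p in[(237.4,175),(239,185),(262.2,175),(263.4,185),(250,165.6),(250,190)]: print((1000*loc(r.x,w(*p,.073))).round(1))
np.save("t.npy",r.x)
E
```

```text
[0.60490354 0.09920535 0.0926342 ]
[ 0.8  1.3  0.8  0.8 -0.3  0.8  1.3 -0.4 -2.5  0.  -0.1 -1.7 -1.5]
[ 14.7 -67.8]
[-17.7 -69.8]
[   6.7 -146.3]
[ -25.5 -146.8]
[  40.7 -110.7]
[ -37.1 -103. ]
```

```bash
cat >> h.py <<'E'
def plan(s,x,y,z):
    """shift (cm) and turn (deg) from state s to the chute-frame target, tool down, tool y along chute x"""
    t=np.load("t.npy");C,S=np.cos(t[2]),np.sin(t[2])
    p=np.array([t[0]+C*x-S*y,t[1]+S*x+C*y,z]); A=R.from_rotvec(s["tcp_rot"])
    best=None
    for sg in(1,-1):
        yy=np.array([C,S,0])*sg; zz=np.array([0,0,-1.]); B=R.from_matrix(np.c_[np.cross(yy,zz),yy,zz])
        rv=np.degrees((A.inv()*B).as_rotvec())
        print("shift",(A.inv().apply(p-s["tool_pos"])*100).round(2),"turn",rv.round(2))
def where(s):
    t=np.load("t.npy");C,S=np.cos(t[2]),np.sin(t[2]);d=s["tool_pos"]-np.r_[t[:2],0]
    print("t",s["time"],"chute mm",(1000*np.array([C*d[0]+S*d[1],-S*d[0]+C*d[1],d[2]])).round(1),"F",(R.from_rotvec([0,0,-t[2]]).apply(s["wrist_force"])).round(2),"w",s["width"],"q",s["q"].round(2))
E
python3 - <<'E'
from h import *
from workcell import bot
s=bot.read_state();where(s);plan(s,-.037,-.178,.19);plan(s,-.037,-.178,.14)
print(R.from_rotvec(s["tcp_rot"]).as_matrix().round(2))
E
```

```text
t 0.25 chute mm [-319.6  565.4  230.6] F [-0.71  0.17 -0.22] w 1.0018685772045872 q [ 1.18  0.26  1.6   0.    1.27 -0.04]
shift [-57.64 -54.79   4.12] turn [-6.000e-02  4.000e-02  6.436e+01]
shift [-57.64 -54.79   4.12] turn [-4.0000e-02 -7.0000e-02 -1.1564e+02]
shift [-57.64 -54.78   9.12] turn [-6.000e-02  4.000e-02  6.436e+01]
shift [-57.64 -54.78   9.12] turn [-4.0000e-02 -7.0000e-02 -1.1564e+02]
[[-0.94  0.35 -0.  ]
 [ 0.35  0.94 -0.  ]
 [ 0.   -0.   -1.  ]]
```

Call:
servo_tool:
  plan:
    - [[-1.5, -1.4, 0, 0, 0, 2], [-4, -3.8, 0, 0, 0, 5], [-7, -6.7, 0, 0, 0, 8], [-10, -9.5, 0, 0, 0, 11], [-13, -12.4, 0, 0, 0, 14.5], [-16, -15.2, 0, 0, 0, 18], [-19, -18, 0, 0, 0, 21], [-22, -21, 0, 0, 0, 24.5], [-25, -23.8, 0, 0, 0, 28], [-28, -26.6, 0, 0, 0, 31], [-31, -29.5, 0.5, 0, 0, 34.5], [-34, -32.3, 1, 0, 0, 38], [-37, -35.2, 1.5, 0, 0, 41.5], [-40, -38, 2, 0, 0, 45], [-43, -40.9, 2.5, 0, 0, 48], [-46, -43.7, 3, 0, 0, 51.5], [-49, -46.6, 3.5, 0, 0, 55], [-52, -49.4, 4, 0, 0, 58], [-54.5, -51.8, 4.1, 0, 0, 61], [-56.5, -53.7, 4.1, 0, 0, 63]]
  claw: 6.0

```text
time: 1.92
tool_pos: [0.578, -0.0702, 0.1895]
tcp_rot: [2.093, 2.342, -0.003]
wrist_force: [1.1, 0.8, 0.0]
width: 0.703
```

```bash
python3 - <<'E'
from h import *
from workcell import bot
s=bot.read_state();where(s);plan(s,-.037,-.178,.14)
E
```

```text
t 1.9167 chute mm [ -42.4 -166.2  189.5] F [1.12 0.67 0.04] w 0.7027311029818293 q [-0.16  0.12  1.85 -0.    1.17 -0.27]
shift [-1.19  0.52  4.95] turn [-0.07  0.08  1.12]
shift [-1.19  0.52  4.95] turn [-1.2000e-01 -1.1000e-01 -1.7888e+02]
```

Call:
servo_tool:
  plan:
    - [[-0.6, 0.3, 1, 0, 0, 0.5], [-1.2, 0.5, 2.5, 0, 0, 1.1], [-1.2, 0.5, 4, 0, 0, 1.1], [-1.2, 0.5, 5, 0, 0, 1.1], [-1.2, 0.5, 5, 0, 0, 1.1], [-1.2, 0.5, 5, 0, 0, 1.1]]

```text
time: 2.42
tool_pos: [0.5833, -0.0808, 0.1385]
tcp_rot: [-2.114, -2.322, 0.005]
wrist_force: [0.8, 0.2, -0.6]
width: 0.705
```

```bash
python3 - <<'E'
from h import *
from workcell import bot,viewer
s=bot.read_state();where(s);plan(s,-.037,-.178,.056)
for n,r in(("top",(130,210,195,325)),("scene",(100,265,180,350))):
    a=viewer.read_camera(n)["color"][r[0]:r[1],r[2]:r[3],::-1]; k=min(800/a.shape[1],600/a.shape[0])
    cv2.imwrite(f"pics/{n}1.png",cv2.resize(a,None,fx=k,fy=k,interpolation=cv2.INTER_CUBIC))
E
```

```text
t 2.4167 chute mm [ -38.2 -177.2  138.5] F [ 0.78  0.18 -0.57] w 0.7049131673585958 q [-0.18  0.18  1.88 -0.    1.08 -0.27]
shift [-0.07  0.15  8.25] turn [-0.2   0.03  0.07]
shift [-0.07  0.15  8.25] turn [-5.0000e-02 -3.1000e-01 -1.7993e+02]
```

View pics/top1.png

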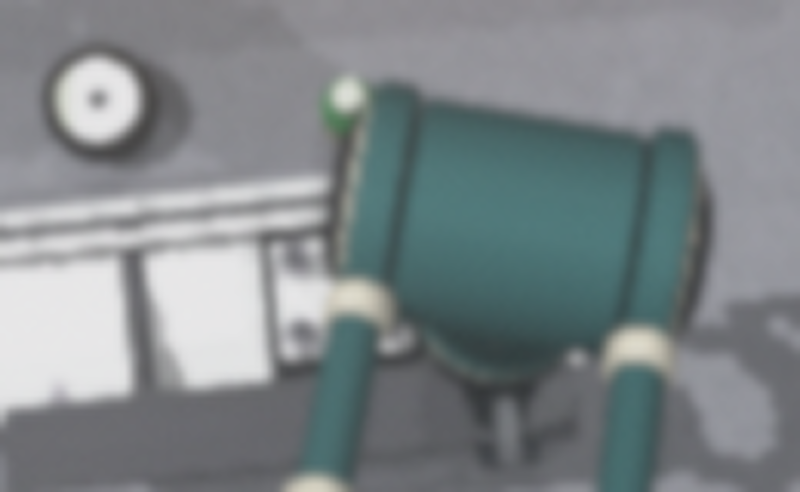

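View pics/scene1.png

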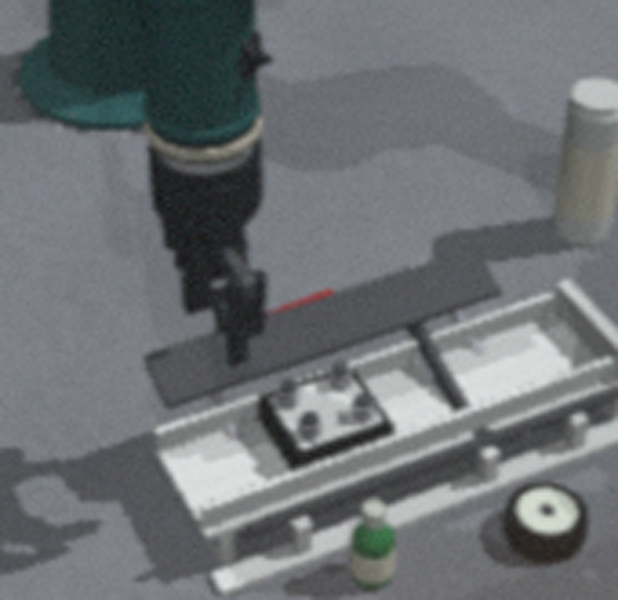

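```bash
python3 - <<'E'
from h import *
from workcell import viewer
c=viewer.read_camera("scene");t=np.load("t.npy");C,S=np.cos(t[2]),np.sin(t[2])
for uv in((245.2,199.5),(235,184.5)):
  for z in(.135,.14,.145,.15): print(uv,z,(np.array([[C,S],[-S,C]])@(cam(c,uv,z)[:2]-t[:2])*1000).round(1))
E
```

```text
(245.2, 199.5) 0.135 [ -11.9 -172.7]
(245.2, 199.5) 0.14 [  -7.  -174.7]
(245.2, 199.5) 0.145 [  -2.  -176.7]
(245.2, 199.5) 0.15 [   2.9 -178.8]
(235, 184.5) 0.135 [ -78.8 -173.3]
(235, 184.5) 0.14 [ -73.4 -175.3]
(235, 184.5) 0.145 [ -68.  -177.3]
(235, 184.5) 0.15 [ -62.7 -179.3]
```

Call:
servo_tool:
  plan:
    - [[0, 0.1, 1, 0, 0, 0], [0, 0.1, 2, 0, 0, 0], [0, 0.1, 3, 0, 0, 0], [0, 0.1, 3.6, 0, 0, 0], [0, 0.1, 4.2, 0, 0, 0], [0, 0.1, 4.8, 0, 0, 0], [0, 0.1, 5.4, 0, 0, 0], [0, 0.1, 6, 0, 0, 0], [0, 0.1, 6.6, 0, 0, 0], [0, 0.1, 7.2, 0, 0, 0], [0, 0.1, 7.7, 0, 0, 0], [0, 0.1, 8, 0, 0, 0], [0, 0.1, 8.1, 0, 0, 0], [0, 0.1, 8.1, 0, 0, 0], [0, 0.1, 8.1, 0, 0, 0]]

```text
time: 3.82
tool_pos: [0.5855, -0.0812, 0.0594]
tcp_rot: [2.114, 2.323, -0.003]
wrist_force: [-3.9, 0.3, 5.6]
width: 0.705
```

```bash
python3 - <<'E'
from h import *
from workcell import bot,viewer
s=bot.read_state();where(s);plan(s,-.037,-.178,.056)
for n,r in(("scene",(100,265,180,350)),):
    a=viewer.read_camera(n)["color"][r[0]:r[1],r[2]:r[3],::-1]; k=min(800/a.shape[1],600/a.shape[0])
    cv2.imwrite(f"pics/{n}2.png",cv2.resize(a,None,fx=k,fy=k,interpolation=cv2.INTER_CUBIC))
E
```

```text
t 3.8167 chute mm [ -36.  -177.9   59.4] F [-3.89  0.63  5.6 ] w 0.7049055719530857 q [-0.18  0.27  1.94 -0.    0.93 -0.27]
shift [-0.01 -0.09  0.34] turn [-0.04  0.09  0.08]
shift [-0.01 -0.09  0.34] turn [-1.5000e-01 -6.0000e-02 -1.7992e+02]
```

View pics/scene2.png

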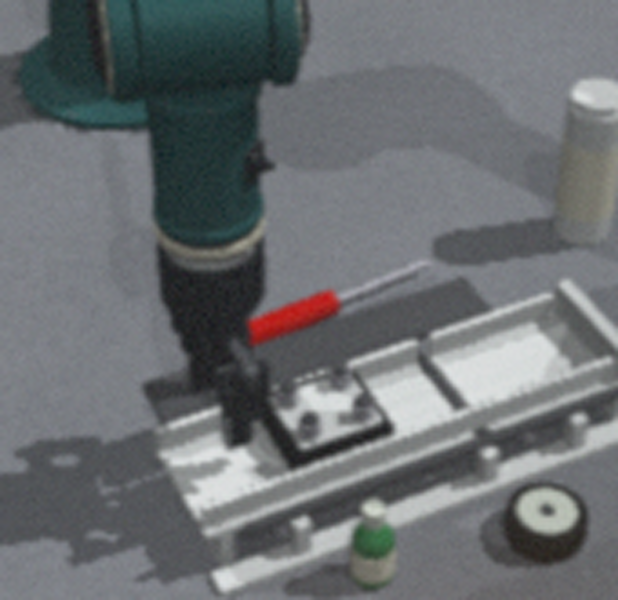

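Call:
servo_tool:
  plan:
    - [[0, 0, 0.2, 0, 0, 0], [0, 0, 0.4, 0, 0, 0], [0, 0, 0.6, 0, 0, 0], [0, 0, 0.6, 0, 0, 0], [0, 0, 0.6, 0, 0, 0]]

```text
time: 4.28
tool_pos: [0.5847, -0.0814, 0.0533]
tcp_rot: [-2.114, -2.323, 0.004]
wrist_force: [-4.3, -0.1, 5.9]
width: 0.704
```

```bash
python3 - <<'E'
from h import *
from workcell import bot,viewer
s=bot.read_state();where(s);plan(s,-.037,.033,.053)
for n,r in(("scene",(160,265,210,350)),):
    a=viewer.read_camera(n)["color"][r[0]:r[1],r[2]:r[3],::-1]; k=min(800/a.shape[1],600/a.shape[0])
    cv2.imwrite(f"pics/{n}3.png",cv2.resize(a,None,fx=k,fy=k,interpolation=cv2.INTER_CUBIC))
E
```

```text
t 4.2833 chute mm [ -36.8 -177.9   53.3] F [-4.34  0.29  5.93] w 0.7042140706745496 q [-0.18  0.28  1.94 -0.    0.92 -0.27]
shift [ 2.109e+01  1.000e-02 -0.000e+00] turn [-0.13  0.09  0.08]
shift [ 2.109e+01  1.000e-02 -0.000e+00] turn [-1.4000e-01 -2.1000e-01 -1.7992e+02]
```

View pics/scene3.png

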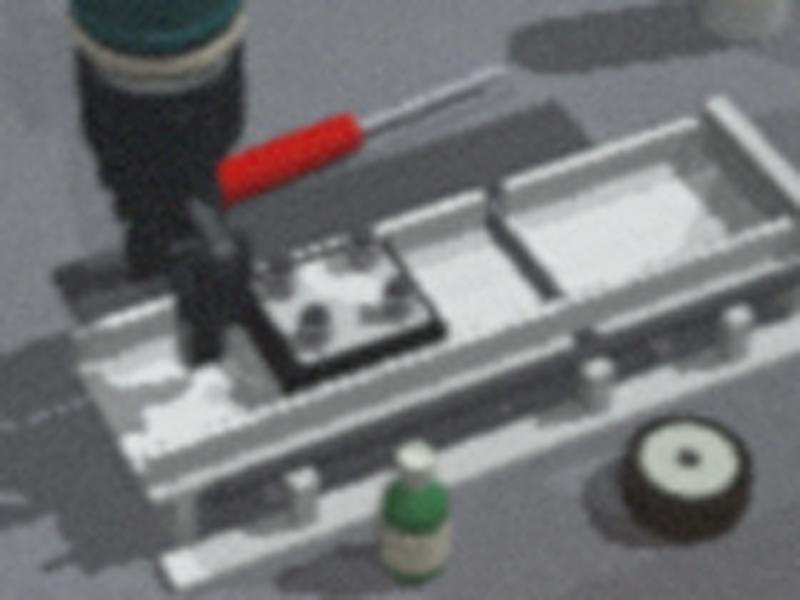

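Call:
servo_tool:
  plan:
    - [[0.3, 0, 0, 0, 0, 0], [0.6, 0, 0, 0, 0, 0], [0.9, 0, 0, 0, 0, 0], [1.2, 0, 0, 0, 0, 0], [1.5, 0, 0, 0, 0, 0], [1.8, 0, 0, 0, 0, 0], [2.1, 0, 0, 0, 0, 0], [2.4, 0, 0, 0, 0, 0], [2.7, 0, 0, 0, 0, 0], [3, 0, 0, 0, 0, 0], [3.3, 0, 0, 0, 0, 0], [3.6, 0, 0, 0, 0, 0], [3.9, 0, 0, 0, 0, 0], [4.2, 0, 0, 0, 0, 0], [4.5, 0, 0, 0, 0, 0]]

```text
time: 5.58
tool_pos: [0.5827, -0.038, 0.0546]
tcp_rot: [2.111, 2.32, -0.002]
wrist_force: [0.4, -4.8, 5.3]
width: 0.703
```

```bash
python3 - <<'E'
from h import *
from workcell import bot,viewer
s=bot.read_state();where(s);plan(s,-.037,.033,.053)
for n,r in(("scene",(160,265,210,350)),):
    a=viewer.read_camera(n)["color"][r[0]:r[1],r[2]:r[3],::-1]; k=min(800/a.shape[1],600/a.shape[0])
    cv2.imwrite(f"pics/{n}4.png",cv2.resize(a,None,fx=k,fy=k,interpolation=cv2.INTER_CUBIC))
E
```

```text
t 5.5833 chute mm [ -34.8 -134.5   54.6] F [-0.08 -4.8   5.34] w 0.7029938161665594 q [-0.11  0.26  1.96 -0.01  0.92 -0.2 ]
shift [16.76 -0.19  0.08] turn [0.13 0.26 0.12]
shift [16.76 -0.19  0.08] turn [  -0.41    0.2  -179.88]
```

View pics/scene4.png

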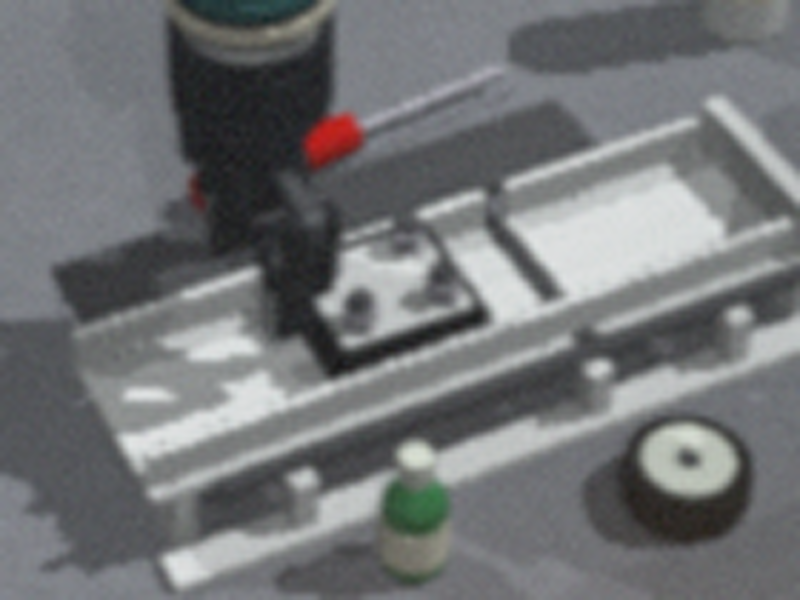

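Call:
servo_tool:
  plan:
    - [[0.4, 0, 0.1, 0, 0, 0], [0.8, -0.1, 0.1, 0, 0, 0], [1.2, -0.1, 0.1, 0, 0, 0], [1.6, -0.1, 0.1, 0, 0, 0], [2, -0.1, 0.1, 0, 0, 0], [2.4, -0.1, 0.1, 0, 0, 0], [2.8, -0.1, 0.1, 0, 0, 0], [3.2, -0.1, 0.1, 0, 0, 0], [3.6, -0.1, 0.1, 0, 0, 0], [4, -0.1, 0.1, 0, 0, 0], [4.4, -0.1, 0.1, 0, 0, 0], [4.8, -0.1, 0.1, 0, 0, 0], [5.2, -0.1, 0.1, 0, 0, 0], [5.6, -0.1, 0.1, 0, 0, 0], [6, -0.1, 0.1, 0, 0, 0], [6.4, -0.1, 0.1, 0, 0, 0], [6.8, -0.1, 0.1, 0, 0, 0], [7.2, -0.1, 0.1, 0, 0, 0], [7.6, -0.1, 0.1, 0, 0, 0], [8, -0.1, 0.1, 0, 0, 0]]

```text
time: 7.3
tool_pos: [0.5761, 0.0412, 0.0545]
tcp_rot: [2.107, 2.318, 0.001]
wrist_force: [0.5, -5.4, 6.6]
width: 0.702
```

```bash
python3 - <<'E'
from h import *
from workcell import bot,viewer
s=bot.read_state();where(s);plan(s,-.037,.033,.053)
for n,r in(("scene",(160,265,210,350)),):
    a=viewer.read_camera(n)["color"][r[0]:r[1],r[2]:r[3],::-1]; k=min(800/a.shape[1],600/a.shape[0])
    cv2.imwrite(f"pics/{n}5.png",cv2.resize(a,None,fx=k,fy=k,interpolation=cv2.INTER_CUBIC))
E
```

```text
t 7.3 chute mm [-34.  -55.1  54.5] F [ 0.01 -5.47  6.61] w 0.7018004711121373 q [ 0.03  0.25  1.98 -0.01  0.91 -0.06]
shift [ 8.81 -0.28  0.1 ] turn [0.35 0.35 0.15]
shift [ 8.81 -0.28  0.1 ] turn [  -0.56    0.55 -179.85]
```

View pics/scene5.png

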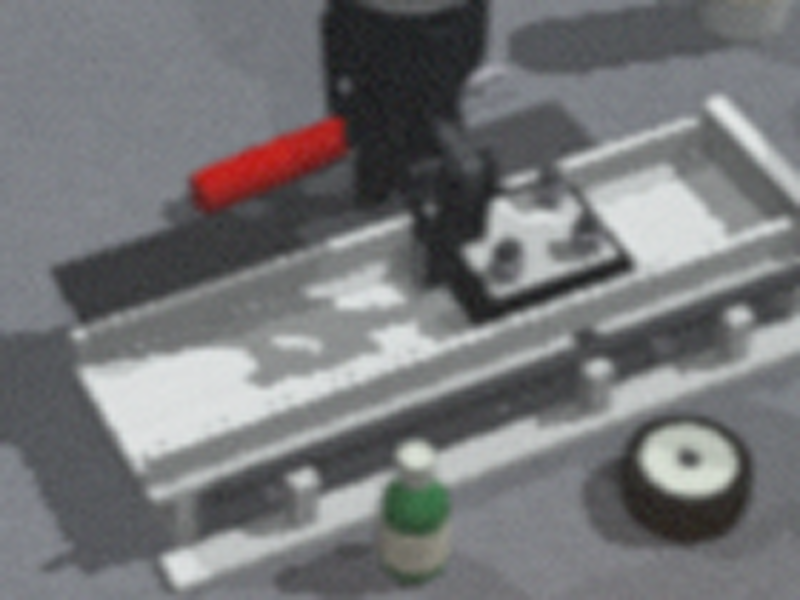

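Call:
servo_tool:
  plan:
    - [[0.4, 0, 0.1, 0, 0, 0], [0.8, -0.1, 0.1, 0, 0, 0], [1.2, -0.2, 0.1, 0, 0, 0], [1.6, -0.2, 0.1, 0, 0, 0], [2, -0.2, 0.1, 0, 0, 0], [2.4, -0.2, 0.1, 0, 0, 0], [2.8, -0.2, 0.1, 0, 0, 0], [3.2, -0.2, 0.1, 0, 0, 0], [3.6, -0.2, 0.1, 0, 0, 0], [4, -0.2, 0.1, 0, 0, 0], [4.4, -0.2, 0.1, 0, 0, 0], [4.8, -0.2, 0.1, 0, 0, 0], [5.2, -0.2, 0.1, 0, 0, 0], [5.6, -0.2, 0.1, 0, 0, 0], [6, -0.2, 0.1, 0, 0, 0], [6.4, -0.2, 0.1, 0, 0, 0], [6.8, -0.2, 0.1, 0, 0, 0], [7.1, -0.2, 0.1, 0, 0, 0], [7.4, -0.2, 0.1, 0, 0, 0], [7.6, -0.2, 0.1, 0, 0, 0]]

```text
time: 9.02
tool_pos: [0.5685, 0.1167, 0.0542]
tcp_rot: [2.105, 2.317, 0.004]
wrist_force: [0.6, -7.1, 6.6]
width: 0.702
```

```bash
python3 - <<'E'
from h import *
from workcell import bot,viewer
s=bot.read_state();where(s);plan(s,-.037,.033,.053)
for n,r in(("scene",(160,265,240,380)),):
    a=viewer.read_camera(n)["color"][r[0]:r[1],r[2]:r[3],::-1]; k=min(800/a.shape[1],600/a.shape[0])
    cv2.imwrite(f"pics/{n}6.png",cv2.resize(a,None,fx=k,fy=k,interpolation=cv2.INTER_CUBIC))
E
```

```text
t 9.0167 chute mm [-34.6  20.8  54.2] F [-0.04 -7.15  6.61] w 0.7023768860908718 q [ 0.16  0.25  1.97 -0.01  0.91  0.07]
shift [ 1.22 -0.24  0.11] turn [0.54 0.41 0.19]
shift [ 1.22 -0.24  0.11] turn [  -0.64    0.85 -179.81]
```

View pics/scene6.png

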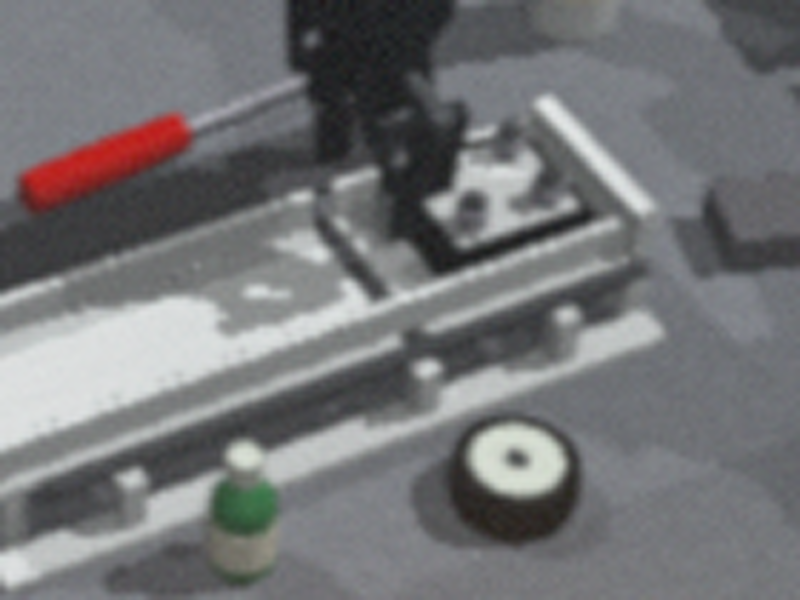

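Rack is clear past the gate, with a gap of about 1 cm to the stop. Continue slowly in small steps, watching the force.

Call:
servo_tool:
  plan:
    - [[0.2, -0.1, 0.1, 0, 0, 0], [0.4, -0.1, 0.1, 0, 0, 0], [0.6, -0.1, 0.1, 0, 0, 0], [0.8, -0.1, 0.1, 0, 0, 0], [0.9, -0.1, 0.1, 0, 0, 0], [0.9, -0.1, 0.1, 0, 0, 0]]

```text
time: 9.57
tool_pos: [0.5681, 0.1254, 0.0541]
tcp_rot: [2.102, 2.316, 0.006]
wrist_force: [-1.2, -4.7, 6.1]
width: 0.7
```

```bash
python3 - <<'E'
from h import *
from workcell import bot,viewer
s=bot.read_state();where(s);plan(s,-.037,.033,.053)
for n,r in(("scene",(170,230,290,370)),):
    a=viewer.read_camera(n)["color"][r[0]:r[1],r[2]:r[3],::-1]; k=min(800/a.shape[1],600/a.shape[0])
    cv2.imwrite(f"pics/{n}7.png",cv2.resize(a,None,fx=k,fy=k,interpolation=cv2.INTER_CUBIC))
E
```

```text
t 9.5667 chute mm [-34.2  29.5  54.1] F [-1.59 -4.61  6.1 ] w 0.69968180951306 q [ 0.18  0.25  1.97 -0.01  0.91  0.09]
shift [ 0.35 -0.28  0.11] turn [0.71 0.45 0.22]
shift [ 0.35 -0.28  0.11] turn [  -0.71    1.11 -179.77]
```

View pics/scene7.png

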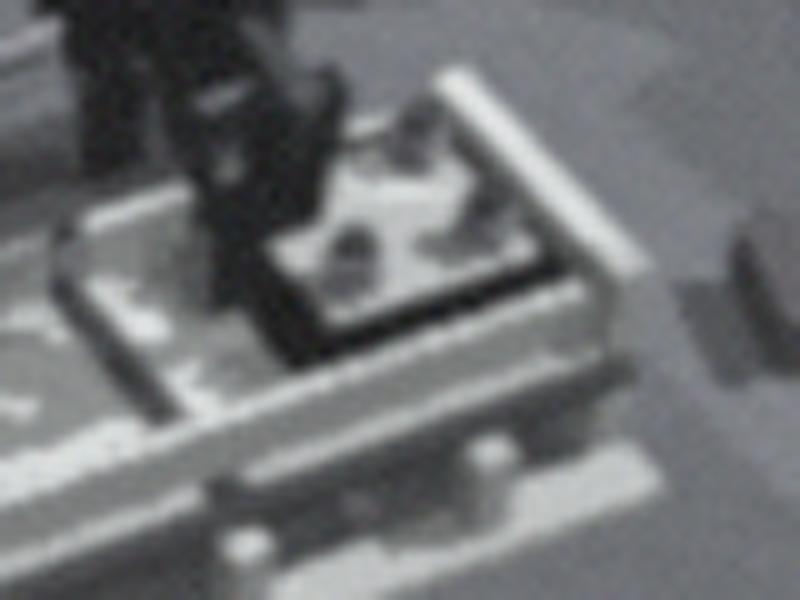

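Call:
servo_tool:
  plan:
    - [[0.1, -0.1, 0.1, 0, 0, 0], [0.2, -0.1, 0.1, 0, 0, 0], [0.3, -0.1, 0.1, 0, 0, 0], [0.4, -0.1, 0.1, 0, 0, 0], [0.4, -0.1, 0.1, 0, 0, 0]]

```text
time: 10.03
tool_pos: [0.568, 0.1286, 0.054]
tcp_rot: [2.1, 2.314, 0.007]
wrist_force: [-0.5, -5.4, 7.0]
width: 0.701
```

```bash
python3 - <<'E'
from h import *
from workcell import bot,viewer
s=bot.read_state();where(s)
E
```

```text
t 10.0333 chute mm [-34.1  32.7  54. ] F [-0.98 -5.3   7.04] w 0.7009621709108427 q [ 0.19  0.25  1.97 -0.01  0.9   0.1 ]
```

Call:
servo_tool:
  plan:
    - [[0.1, 0, 0.1, 0, 0, 0], [0.2, 0, 0.1, 0, 0, 0], [0.3, 0, 0.1, 0, 0, 0], [0.3, 0, 0.1, 0, 0, 0]]

```text
time: 10.37
tool_pos: [0.5684, 0.1309, 0.0535]
tcp_rot: [2.098, 2.313, 0.008]
wrist_force: [-1.6, -4.7, 6.4]
width: 0.703
```

```bash
python3 - <<'E'
from h import *
from workcell import bot,viewer
s=bot.read_state();where(s)
for n,r in(("scene",(170,230,290,370)),("top",(150,210,165,245))):
    a=viewer.read_camera(n)["color"][r[0]:r[1],r[2]:r[3],::-1]; k=min(800/a.shape[1],600/a.shape[0])
    cv2.imwrite(f"pics/{n}8.png",cv2.resize(a,None,fx=k,fy=k,interpolation=cv2.INTER_CUBIC))
E
```

```text
t 10.3667 chute mm [-33.4  34.9  53.5] F [-2.06 -4.5   6.39] w 0.7026418866114831 q [ 0.19  0.26  1.97 -0.02  0.9   0.1 ]
```

View pics/scene8.png

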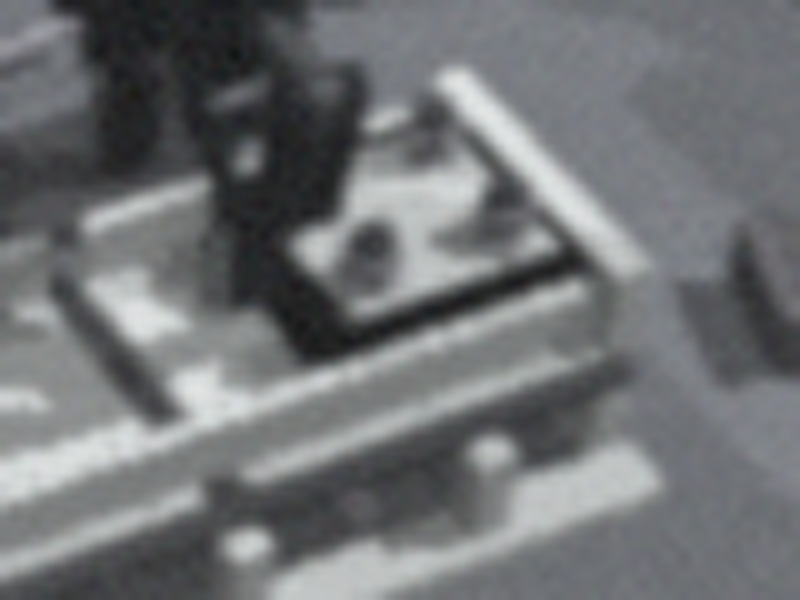

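View pics/top8.png

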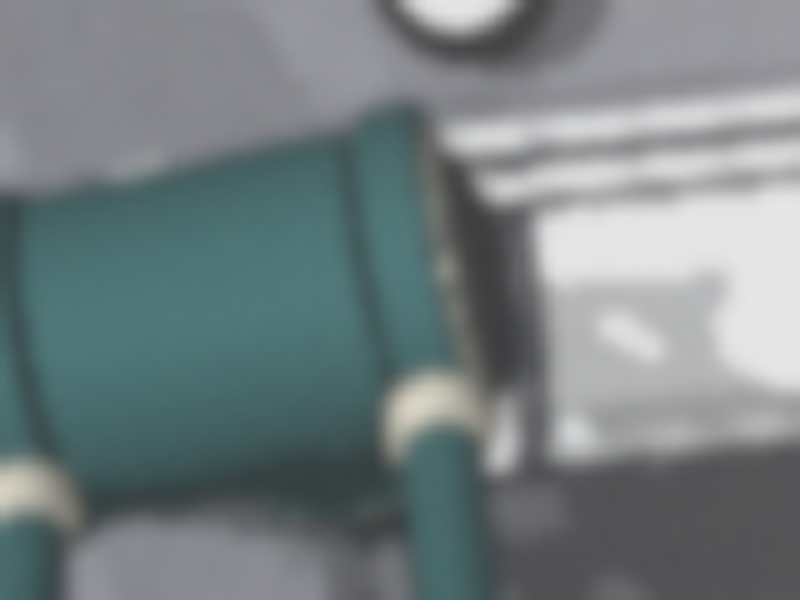

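Call:
servo_tool:
  plan:
    - [[0.1, 0, 0, 0, 0, 0], [0.2, 0, 0, 0, 0, 0], [0.3, 0, 0, 0, 0, 0], [0.3, 0, 0, 0, 0, 0]]

```text
time: 10.8
tool_pos: [0.569, 0.1314, 0.0537]
tcp_rot: [2.096, 2.311, 0.005]
wrist_force: [1.1, -11.3, 5.6]
width: 0.704
```

```bash
python3 - <<'E'
from h import *
from workcell import bot,viewer
s=bot.read_state();where(s)
E
```

```text
t 10.8 chute mm [-32.8  35.4  53.7] F [  0.07 -11.38   5.62] w 0.7044818074775628 q [ 0.19  0.26  1.97 -0.02  0.9   0.11]
```

Call:
servo_tool:
  plan:
    - [[-0.2, 0, 0, 0, 0, 0], [-0.4, 0, 0, 0, 0, 0], [-0.5, 0, 0, 0, 0, 0], [-0.5, 0, -0.5, 0, 0, 0], [-0.5, 0, -1, 0, 0, 0], [-0.5, 0, -1.6, 0, 0, 0], [-0.5, 0, -2.2, 0, 0, 0], [-0.5, 0, -2.8, 0, 0, 0], [-0.5, 0, -3.4, 0, 0, 0], [-0.5, 0, -4, 0, 0, 0], [-0.5, 0, -4.6, 0, 0, 0], [-0.5, 0, -5.2, 0, 0, 0], [-0.5, 0, -6, 0, 0, 0], [-0.5, 0, -7.5, 0, 0, 0], [-0.5, 0, -9.5, 0, 0, 0], [-0.5, 0, -12, 0, 0, 0], [-0.5, 0, -14.5, 0, 0, 0], [-0.5, 0, -15, 0, 0, 0]]

```text
time: 12.3
tool_pos: [0.5686, 0.1288, 0.2086]
tcp_rot: [2.093, 2.308, 0.012]
wrist_force: [0.0, -0.0, 0.2]
width: 0.702
```

```bash
python3 - <<'E'
from h import *
from workcell import bot,viewer
s=bot.read_state();where(s);plan(s,-.19,-.15,.22)
E
```

```text
t 12.3 chute mm [-33.4  32.8 208.6] F [ 0.05 -0.02  0.18] w 0.7018165392398273 q [ 0.19  0.09  1.85 -0.02  1.18  0.1 ]
shift [-18.22 -15.72  -1.25] turn [1.33 0.79 0.28]
shift [-18.22 -15.72  -1.25] turn [  -1.24    2.08 -179.71]
```

Call:
servo_tool:
  plan:
    - [[-2, -1.5, -1, 0, 0, 0], [-5, -3.5, -1.5, 0, 0, 0], [-8, -5.5, -1.5, 0, 0, 0], [-11, -7.5, -1.5, 0, 0, 0], [-14, -9.5, -1.5, 0, 0, 0], [-17, -11.5, -1.5, 0, 0, 0], [-20, -13.5, -1.5, 0, 0, 0], [-23, -14, -1.5, 0, 0, 0], [-26, -14, -1.5, 0, 0, 0], [-28, -14, -1.5, 0, 0, 0], [-28, -14, -1.5, 0, 0, 0], [-28, -14, -1.5, 0, 0, 0]]

```text
time: 13.3
tool_pos: [0.4553, -0.1638, 0.2234]
tcp_rot: [2.098, 2.307, 0.012]
wrist_force: [0.1, 0.4, -0.8]
width: 0.701
```

```bash
python3 - <<'E'
from h import *
from workcell import bot,viewer
s=bot.read_state();where(s);print(s["joint_vel"].round(3))
for n,r in(("scene",(165,265,220,380)),("top",(140,220,165,295))):
    a=viewer.read_camera(n)["color"][r[0]:r[1],r[2]:r[3],::-1]; k=5
    cv2.imwrite(f"pics/{n}9.png",cv2.resize(a,None,fx=k,fy=k,interpolation=cv2.INTER_CUBIC))
E
```

```text
t 13.3 chute mm [-173.3 -248.   223.4] F [ 0.14  0.4  -0.75] w 0.7013361791196974 q [-0.4  -0.12  2.02 -0.    1.21 -0.49]
[ 0.033 -0.009  0.009  0.008  0.006  0.006]
```

View pics/scene9.png

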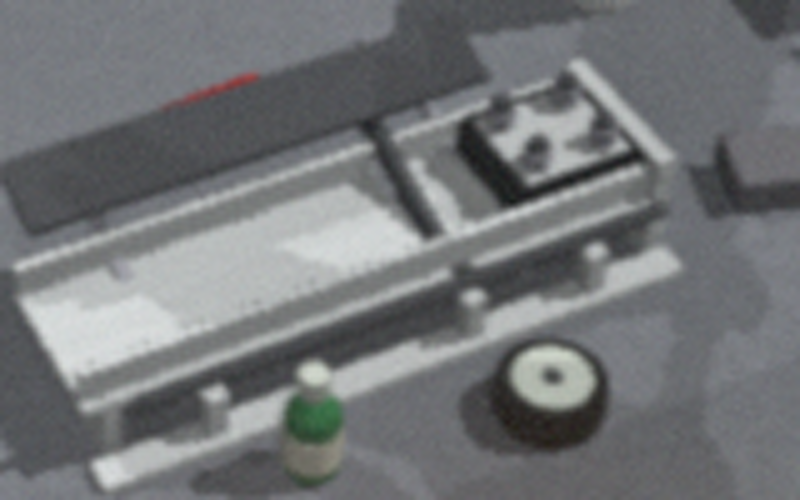

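View pics/top9.png

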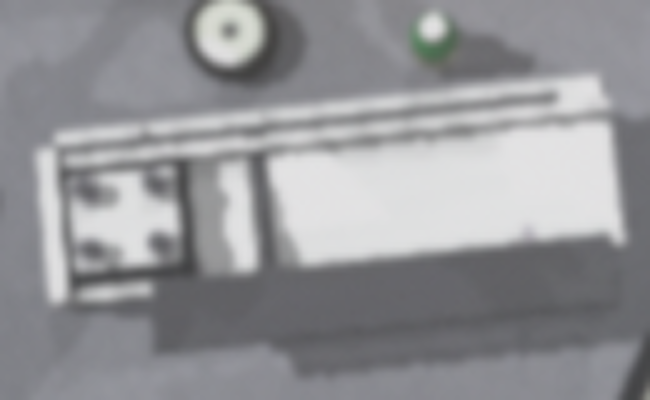

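```bash
python3 - <<'E'
from h import *
from workcell import viewer,finish_job
c=viewer.read_camera("top");t=np.load("t.npy");C,S=np.cos(t[2]),np.sin(t[2])
for X,Y in((188,162),(194,270),(65,172),(73,282)):
    print((np.array([[C,S],[-S,C]])@(cam(c,((X+.5)/5-.5+165,(Y+.5)/5-.5+140),.073)[:2]-t[:2])*1000).round(1))
print(finish_job())
E
```

```text
[35.7 43. ]
[-33.6  45.2]
[ 37.2 121.8]
[-33.5 122.5]
the job is handed in; nothing more can be done
None
```

The rack is home against the end stop, the gate has sprung back up behind it, and the job is handed in. It took about 13.3 s of the 42 s allowed.

**What I did:** With the gripper open 6 cm, I pressed the rail down with one fingertip, seeing about 6 N on the wrist. With that finger holding the rail down, the other pushed the rack along the channel and over the gate. At the stop the push force rose from about 5 to 11 N while the tool moved only 0.5 mm. I then backed off, lifted so the gate could rise, and moved clear.

**Last checks:**
- **Rack position:** In the top view its rear edge is at chute y ≈ 43–45 mm and its front edge at about 122 mm. That puts its origin near 83 mm, where home is 85 mm and the limit is 77 mm. It is centred to within about 2 mm.
- **Rack flat:** It looks flat in the camera images; I did not measure its tilt.
- **Gate:** The rail and bar look as they did at the start. I did not measure the gate angle.
- **Bystanders and robot:** The oil, wheel, battery and driver look unmoved. I did not recheck the motor or can. The arm is clear, with less than 1 N on the wrist.

**One disagreement:** My first scene-view fit of the rail corners was off by up to 15 mm from the top view. I dropped it and used a top-view fit, which agreed to within about 2.5 mm.

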